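# Feed the cuvette case through the gravity flap

## Task

Without picking it up, push the small cuvette case along the grey loading deck with the fingertips, through the hanging flap, until it drops off the inner edge of the deck and lies flat in the covered tray behind. Then draw the fingers back out so that the flap swings shut behind it. Leave the vials and the tape roll where they are.

Things in the scene. Friction and masses are not known exactly. Their poses are not given: they have to be found in the camera images.
- hatch: fixed sample hatch on the bench: flat grey loading deck, grey door frame with a hanging flap, then a clear-walled, clear-roofed tray. Origin on the bench under the flap's hinge line, at mid doorway; x axis points along the deck through the doorway into the tray, y left, z up. Deck top 17 mm above the bench, from x = -156 to -10 mm, 176 mm wide
- doorway (a point): middle of the threshold: at deck-top height under the hinge line, axes as the hatch. Doorway 100 mm wide, posts 10 mm thick (x -10 to +12 mm). Hinge rod radius 3 mm, 80 mm above the deck; header and roof lie behind it (x > 0), top 90 mm above the deck. The deck ends in a square edge 10 mm in front of this line
- tray_floor (a point): middle of the tray's rubber floor, 60 mm behind the hinge line, 2 mm above the bench, 15 mm below the deck. Tray inside: 100 mm wide, from the deck's edge to 54 mm behind this point; clear roof above
- deck_mid (a point): on the deck's top surface, mid width, 90 mm in front of the hinge line. Two grey guide rails 12 mm high and 6 mm thick stand on the deck left and right of it and converge from about 160 mm apart (120 mm before the hinge line) to 102 mm apart at the doorway
- flap (a joint): the grey sheet-metal flap, 94 mm wide, 66 mm long, 3 mm thick, 50 g, hanging freely from its hinge at the top of the doorway with its lower edge 14 mm above deck height. 0 = hanging straight down (shut), grows to 1.45 rad as its lower edge swings inward into the tray; it cannot swing outward, and it falls shut by its own weight when nothing props it
- case: the small clear-rimmed cuvette case (closed, lid does not move in this task), 50 mm along its x, 66 mm along its y, 26 mm high, 35 to 75 g. Origin at the centre of its underside. It starts on the loading deck 80 to 105 mm in front of the hinge line, its x axis within 0.3 rad of the hatch's x, and slides on the deck when pushed
- vial_left: glass sample vial, amber with a black cap, 28 mm across, 49 mm tall, standing loose on the bench to the left of the deck; origin at the centre of its foot
- vial_far: clear glass sample vial with a white cap, 28 mm across, 51 mm tall, standing loose on the bench left of the deck, nearer the robot; origin at the centre of its foot
- tape: roll of tan tape lying flat, 104 mm across, 25 mm high, loose on the bench to the right of the deck; origin at the centre of its underside

How it is judged:
By the outcome, as a careful person would: the job done as asked, in the order asked, and still so for the second after the job is handed in, with the robot touching nothing.
It also fails if it takes over 38 s, if anything falls off the work surface, if the arm or the gripper's body presses on something with over 40 N, if the wrist force passes 120 N, or if a joint passes its speed limit or range.

## Robot

A 6-joint arm with a two-finger parallel gripper is mounted at the origin on a cart in front of the work surface, level with it; the furniture and walls round the work are solid. World frame = base frame: x ahead of the robot, y to its left, z up, the work surface at z = 0. Lengths are in m, angles in degrees, forces in N, time in s.
With the tool pointing down it reaches from about 0.25 to 0.775 m from the base axis. Payload 8.9 kg.
Tool frame: the origin (TCP) lies on the centre line of the jaws, within the pads' length; the fingertips stand 17 mm ahead of it and the grasp point (between the pads) lies 2 mm behind it; z points along the fingers, y is the line along which they close (so a half turn about z gives the same grasp; the last joint's range is limited). The gripper opens to 85 mm and grips with 20 to 120 N. Pads are 22 mm wide; open, the fingers measure 114 mm over their backs; the gripper's body (76 mm by 85 mm) begins 54 mm behind the grasp point. The pads swing forward as they close: fully open they stand 13 mm farther back than shut.
Start: joints at [63.925, 16.656, -8.789, 64.555, 0, 82.019], TCP at [0.163, 0.499, 0.248] pointing down, gripper open.
Joint ranges: [-144.48, 144.48], [-52.06, 99.96], [-74.48, 78.29], [-112.23, 115.85], [-86.99, 84.42], [-180, 180]. Speed limits (degrees/s): [127.2, 127.2, 159.86, 180, 180, 180].

## Interface

Orientations are given as a 3x3 rotation matrix whose columns are the frame's x, y, z axes.
In Python, from bench import ctrl gives the robot as it stands. The module is installed in compiled form; this text tells all that it offers. Calls block until the motion is done:
- ctrl.reach(position, orientation): joint-space move of the TCP to a pose.
- ctrl.servo_line(position, rotation=None, vel=0.15): straight line of the TCP; rotation=None keeps the orientation; vel is the mean speed in m/s.
- ctrl.set_joints(angles): joint-space move.
- ctrl.move_gripper(opening, f_grip=None): finger opening in m; f_grip is the grip in N (None keeps the last); returns when the fingers have stopped.
- ctrl.sleep(seconds).
- ctrl.ik(position, orientation): joint angles nearest the present ones, or None.
- ctrl.read_camera(name): name is "scene" or "top" or "wrist"; returns a dict with "frame" (400x640x3 uint8, blue, green, red), "intrinsics" (3x3 intrinsics, pixels), "T" (4x4, takes a point from camera to world coordinates). Camera axes: x right, y up, looking along -z (the intrinsics and any distortion apply to the point x, -y, -z); pixel columns grow to the right and rows downward; lengths in m; the calibration is good to about 2 mm. A picture is of the moment at which its call begins. There is no depth.
A pose or a line that the arm cannot do raises ctrl.PlanningError and nothing moves.
- ctrl.sign_off(): hands the job in; it is judged then, once.
Readings, each from a call of its own:
- ctrl.read_t(): time.
- ctrl.read_joint_pos(): joint angles.
- ctrl.read_joint_vel(): joint speeds.
- ctrl.read_joint_torque(): joint torques, N m.
- ctrl.read_ee_pos(): TCP position.
- ctrl.read_tool_rot(): TCP orientation.
- ctrl.read_force(): force on the tool from outside, world axes, zero at the start.
- ctrl.read_torque(): the same for the moment, N m.
- ctrl.read_opening(): finger opening in m.
- ctrl.read_grasp_force(): force on a finger pad.
Only numpy, scipy, OpenCV 4.12 (cv2) and the standard library are available. Lean on these libraries where they do the work, as an engineer would, in place of code of your own. Each camera call takes 0.05 s, during which the arm holds its last target. There are 200 camera calls.

## Working session

There is one attempt and no reset: what is moved stays moved. The work goes in short steps, each a Python script; the robot and the scene stay as the last script left them, time stands still between calls to the robot, and variables do not carry over. Pictures are saved under pics/ and viewed, at most 12 in all, crops included, and the job is handed in when it is done.

```bash
mkdir -p pics; python3 - <<'E'
from bench import ctrl
import cv2,numpy as np,pickle
d={}
for n in("scene","top","wrist"):
    c=ctrl.read_camera(n);d[n]=c;cv2.imwrite(f"pics/{n}0.png",c["frame"]);print(n,c.keys(),c["intrinsics"].tolist(),c["T"].round(3).tolist())
pickle.dump(d,open("d0.pkl","wb"));print(ctrl.read_t(),ctrl.read_tool_rot())
E
```

```text
scene dict_keys(['frame', 'intrinsics', 'T']) [[512.4623670311438, 0.0, 312.7756584548972], [0.0, 512.4623670311438, 199.38458619440925], [0.0, 0.0, 1.0]] [[0.88, 0.355, -0.316, 0.196], [-0.475, 0.674, -0.565, -0.556], [0.012, 0.648, 0.762, 0.912], [0.0, 0.0, 0.0, 1.0]]
top dict_keys(['frame', 'intrinsics', 'T']) [[408.5335935976418, 0.0, 318.19474229683954], [0.0, 408.5335935976418, 199.30977674274715], [0.0, 0.0, 1.0]] [[-0.009, 0.987, -0.163, 0.405], [-0.999, -0.014, -0.028, 0.052], [-0.03, 0.162, 0.986, 1.034], [0.0, 0.0, 0.0, 1.0]]
wrist dict_keys(['frame', 'intrinsics', 'T']) [[335.6569080922436, 0.0, 319.70166747402163], [0.0, 335.6569080922436, 199.5742752335403], [0.0, 0.0, 1.0]] [[0.309, -0.908, -0.284, 0.09], [0.951, 0.295, 0.094, 0.523], [-0.001, -0.299, 0.954, 0.374], [0.0, 0.0, 0.0, 1.0]]
0.15 [[-9.50546266e-01  3.10582677e-01 -4.43799763e-04]
 [ 3.10582963e-01  9.50545841e-01 -9.09661829e-04]
 [ 1.39326812e-04 -1.00251230e-03 -9.99999488e-01]]
```

View pics/top0.png

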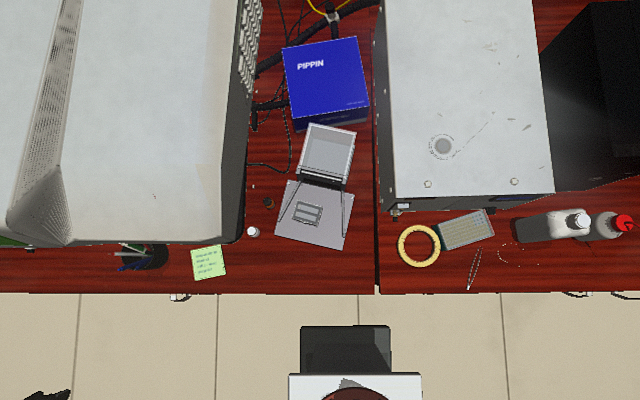

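View pics/scene0.png

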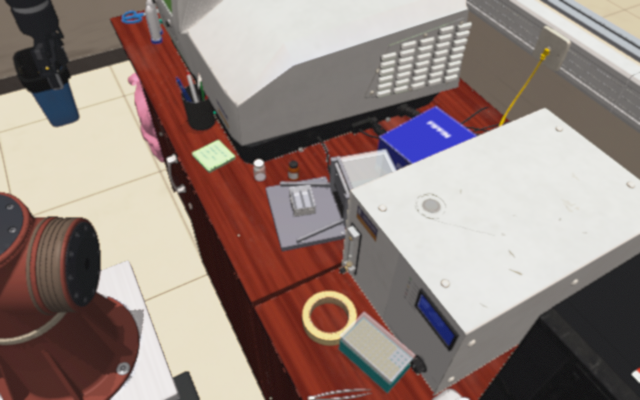

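The top view shows the deck (corners near (287,181), (276,233), (345,249)), with the case at (308,214) and the flap at (323,177). The vials are at (253,231) and (268,203), and the tape at (418,246). I'll enlarge the hatch area.

```bash
cat > h.py <<'E'
import numpy as np,cv2
def ray(c,u,v,z):
    K=c["intrinsics"];T=c["T"];d=T[:3,:3]@np.array([(u-K[0,2])/K[0,0],-(v-K[1,2])/K[1,1],-1.])
    o=T[:3,3];return o+d*(z-o[2])/d[2]
def pix(c,p):
    K=c["intrinsics"];T=c["T"];q=T[:3,:3].T@(np.asarray(p)-T[:3,3]);return np.array([K[0,0]*q[0]/-q[2]+K[0,2],K[1,1]*-q[1]/-q[2]+K[1,2]])
E
python3 - <<'E'
import cv2,pickle
from h import *
d=pickle.load(open("d0.pkl","rb"));f=d["top"]["frame"]
cv2.imwrite("pics/c.png",cv2.resize(f[110:260,235:365],None,fx=4,fy=4,interpolation=cv2.INTER_CUBIC))
for n,u,v in [("TL",287,181),("BL",276,233),("BR",345,249)]: print(n,ray(d["top"],u,v,.017).round(4))
E
```

```text
TL [0.6213 0.1601 0.017 ]
BL [0.4891 0.1872 0.017 ]
BR [0.4476 0.0159 0.017 ]
```

View pics/c.png

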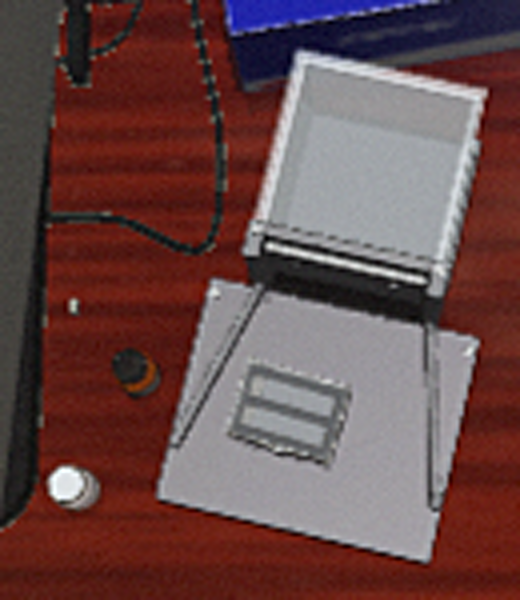

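View pics/wrist0.png

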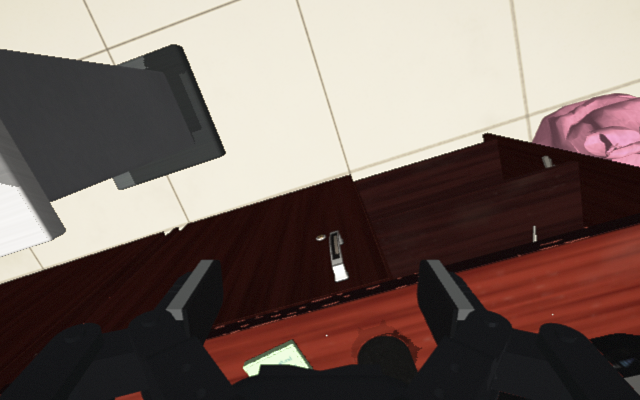

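The enlarged crop shows the deck corners at about (212,281), (157,500), (430,562) and (478,345), with the case's top at roughly (250,362), (350,382), (330,467) and (228,435). The wrist view shows no part of the deck yet. Next I'll measure the deck and case with masks.

```bash
python3 - <<'E'
import cv2,pickle
from h import *
d=pickle.load(open("d0.pkl","rb"));c=d["top"];f=c["frame"]
C=np.array([(212,281),(157,500),(430,562),(478,345)],float)/4+[235-.4,110-.4]
# known deck outline in hatch coords: fit rigid 2D
P=np.array([ray(c,u,v,.017)[:2] for u,v in C]);print(P.round(4), [np.linalg.norm(P[i]-P[(i+1)%4]).round(4) for i in range(4)])
M=np.array([(-.010,.088),(-.156,.088),(-.156,-.088),(-.010,-.088)])
def rigid(M,P):
    a=M-M.mean(0);b=P-P.mean(0);th=np.arctan2((a[:,0]*b[:,1]-a[:,1]*b[:,0]).sum(),(a*b).sum())
    R=np.array([[np.cos(th),-np.sin(th)],[np.sin(th),np.cos(th)]]);t=P.mean(0)-R@M.mean(0);return th,R,t,P-(M@R.T+t)
th,R,t,r=rigid(M,P);print("hatch",np.degrees(th),t,"res mm",(r*1e3).round(1).tolist())
# case: pixels within deck differing in gray/sat
big=cv2.resize(f[190:245,275:345],None,fx=4,fy=4,interpolation=cv2.INTER_CUBIC);g=cv2.cvtColor(big,cv2.COLOR_BGR2GRAY)
med=np.median(g);m=(np.abs(g.astype(int)-med)>14).astype(np.uint8)*255;m=cv2.morphologyEx(m,cv2.MORPH_CLOSE,np.ones((9,9)))
for k in cv2.findContours(m,cv2.RETR_EXTERNAL,cv2.CHAIN_APPROX_NONE)[0]:
    if cv2.contourArea(k)>2000:
        b=cv2.boxPoints(cv2.minAreaRect(k))/4+[275-.4,190-.4]
        for z in(.017,.043):
            W=np.array([ray(c,u,v,z)[:2] for u,v in b]);H=(W-t)@R
            print(z,b.round(1).tolist(),(H*1e3).round(1).tolist(),"centre",(H.mean(0)*1e3).round(1),[np.linalg.norm(W[i]-W[(i+1)%4]).round(4) for i in range(2)])
k4=np.array([(250,362),(350,382),(330,467),(228,435)])/4+[234.6,109.6]
W=np.array([ray(c,u,v,.043)[:2] for u,v in k4]);print(((W-t)@R*1e3).round(1).tolist(),((W-t)@R).mean(0))
np.savez("hatch.npz",th=th,t=t)
from bench import ctrl
f3=np.array([np.cos(th),np.sin(th),0]);u3=np.array([0,0,1.])
for s in(1,-1):
  for tilt in(40,45,50):
    a=np.radians(tilt);z=np.sin(a)*f3-np.cos(a)*u3;x=s*(np.cos(a)*f3+np.sin(a)*u3);Q=np.c_[x,np.cross(z,x),z]
    for hx in(-.15,-.0):
        q=ctrl.ik(np.r_[R@[hx-.02,0]+t,.05],Q);print(s,tilt,hx,None if q is None else np.round(q,1))
E
```

```text
[[ 0.6243  0.1585]
 [ 0.4851  0.1925]
 [ 0.4449  0.0231]
 [ 0.5804 -0.0097]] [np.float64(0.1432), np.float64(0.1742), np.float64(0.1394), np.float64(0.1738)]
hatch -13.846551195949894 [0.61427249 0.07125918] res mm [[-1.4, -0.6], [1.3, -1.5], [3.2, -0.1], [-3.1, 2.1]]
0.017 [[289.4, 220.3], [295.9, 197.9], [324.5, 206.3], [318.0, 228.7]] [[-110.9, 57.7], [-51.8, 55.3], [-56.2, -20.1], [-114.9, -17.1]] centre [-83.4  18.9] [np.float64(0.0591), np.float64(0.0756)]
0.043 [[289.4, 220.3], [295.9, 197.9], [324.5, 206.3], [318.0, 228.7]] [[-113.1, 54.5], [-55.5, 52.1], [-59.8, -21.4], [-117.1, -18.5]] centre [-86.4  16.7] [np.float64(0.0576), np.float64(0.0737)]
0.017 [[330.6, 189.6], [344.3, 189.6], [344.3, 244.3], [330.6, 244.3]] [[-11.2, -25.4], [-3.4, -59.2], [-137.8, -89.6], [-145.6, -56.5]] centre [-74.5 -57.7] [np.float64(0.0348), np.float64(0.1378)]
0.043 [[330.6, 189.6], [344.3, 189.6], [344.3, 244.3], [330.6, 244.3]] [[-16.0, -26.5], [-8.4, -59.5], [-139.4, -89.1], [-147.0, -56.8]] centre [-77.7 -58. ] [np.float64(0.0339), np.float64(0.1343)]
0.017 [[274.6, 244.3], [274.6, 189.6]
[... 229 characters left out ...]
] [[-178.0, 75.2], [-47.2, 108.6], [-22.0, -0.6], [-152.9, -31.6]] centre [-100.    37.9] [np.float64(0.135), np.float64(0.1121)]
[[-60.2, 47.9], [-58.4, -14.9], [-112.0, -15.0], [-107.1, 50.3]] [-0.08441121  0.01707227]
1 40 -0.15 [  17.8   21.9  -71.9  -39.3  -19.7 -154.7]
1 40 -0.0 [   7.    26.8  -55.4  -30.3  -13.2 -163.7]
1 45 -0.15 None
1 45 -0.0 [   8.1   29.9  -59.7  -42.5  -15.3 -164.1]
1 50 -0.15 None
1 50 -0.0 [   9.1   34.5  -63.5  -55.7  -17.4 -164.8]
-1 40 -0.15 [ 17.8  21.9 -71.9 -39.3 -19.7  25.3]
-1 40 -0.0 [  7.   26.8 -55.4 -30.3 -13.2  16.3]
-1 45 -0.15 None
-1 45 -0.0 [  8.1  29.9 -59.7 -42.5 -15.3  15.9]
-1 50 -0.15 None
-1 50 -0.0 [  9.1  34.5 -63.5 -55.7 -17.4  15.2]
```

```bash
cat >> h.py <<'E'
H=np.load("hatch.npz");th=float(H["th"]);t=H["t"]
R2=np.array([[np.cos(th),-np.sin(th)],[np.sin(th),np.cos(th)]])
f3=np.r_[R2[:,0],0];l3=np.r_[R2[:,1],0];u3=np.array([0,0,1.])
def P(x,y,z): return np.r_[R2@[x,y]+t,z]   # hatch x,y -> world
def tilt(deg):                              # tool z forward/down, tool x back/down (camera behind)
    a=np.radians(deg);z=np.sin(a)*f3-np.cos(a)*u3;x=-(np.cos(a)*f3+np.sin(a)*u3);return np.c_[x,np.cross(z,x),z]
SIDE=np.c_[-l3,-f3,-u3]
E
python3 - <<'E'
from h import *
from bench import ctrl
print([None if q is None else np.round(q) for q in (ctrl.ik(P(-.085,.078,.05),SIDE),ctrl.ik([.33,.1,.25],SIDE))])
ctrl.reach([.33,.1,.25],SIDE)
c=ctrl.read_camera("wrist");cv2.imwrite("pics/w1.png",c["frame"])
ctrl.move_gripper(0.0)
ctrl.reach(P(-.085,.078,.13),SIDE)
print(ctrl.read_t(),ctrl.read_force())
for z in(.075,.067,.060,.054):
    ctrl.servo_line(P(-.085,.078,z),vel=.08);F=ctrl.read_force();print(z,F.round(2))
    if abs(F[2])>4: ctrl.servo_line(P(-.085,.078,z+.006));break
c=ctrl.read_camera("top");cv2.imwrite("pics/t1.png",cv2.resize(c["frame"][110:260,220:370],None,fx=4,fy=4,interpolation=cv2.INTER_CUBIC))
print(ctrl.read_t(),ctrl.read_ee_pos())
E
```

```text
[array([ 10.,  32., -17.,  41.,   0., -67.]), array([  5.,  -3., -32.,  62.,   0., -72.])]
4.2667 [-0.7799787   0.05848484  0.17206593]
0.075 [-0.26 -0.57 -0.04]
0.067 [ 0.07 -0.25  0.7 ]
0.06 [-0.06  0.23  0.4 ]
0.054 [ 0.5  -0.21  0.03]
5.9 [0.55024136 0.1673191  0.05380465]
```

View pics/t1.png

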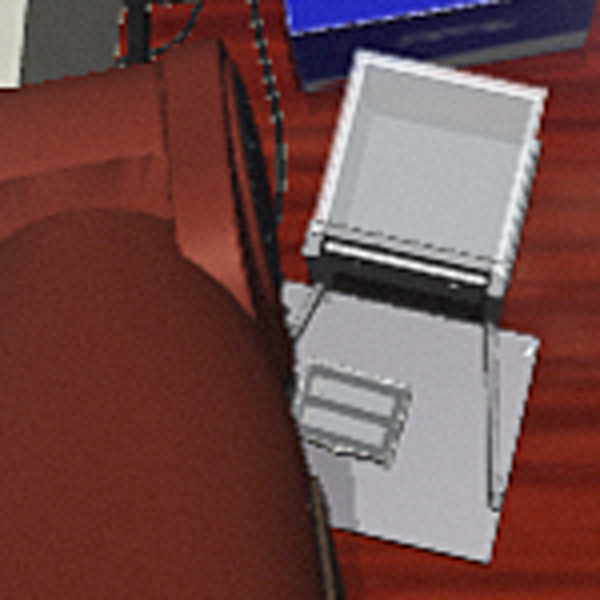

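View pics/w1.png

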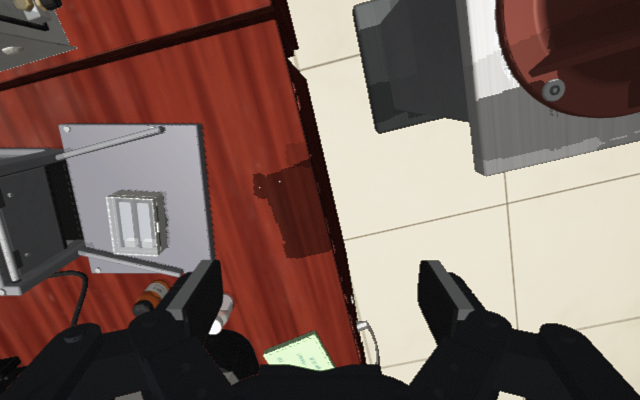

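The top view shows the case undisturbed, with the arm over its left side. The wrist view at w1 shows the case at (135,222) between the rails, with no contact yet. Now I'll push it sideways toward the deck's midline.

```bash
python3 - <<'E'
from h import *
from bench import ctrl
for y in(.062,.054,.046):
    ctrl.servo_line(P(-.085,y,.052),vel=.05);print(y,(ctrl.read_force()@l3).round(2))
ctrl.servo_line(P(-.085,.062,.052),vel=.1)
ctrl.servo_line(P(-.085,.062,.12),vel=.25)
ctrl.reach(P(-.24,0,.17),tilt(25));ctrl.move_gripper(.03)
c=ctrl.read_camera("wrist");cv2.imwrite("pics/w2.png",c["frame"])
c=ctrl.read_camera("top");cv2.imwrite("pics/t2.png",c["frame"])
import pickle;pickle.dump({"top":c},open("d2.pkl","wb"))
print(ctrl.read_t(),ctrl.read_opening(),ctrl.read_joint_pos())
for x,a in((-.16,25),(-.15,25),(-.14,25),(-.14,30),(-.1,35),(-.06,40),(-.03,45),(0,45),(0,48)):
    q=ctrl.ik(P(x,0,.041),tilt(a));print(x,a,None if q is None else np.round(q))
E
```

```text
0.062 -0.74
0.054 -0.94
0.046 -0.46
9.725 0.029960097981299415 [ 18.02370309  -6.20000862 -54.01515623  20.58336891 -12.89348707
  29.40058589]
-0.16 25 [ 11.  17. -58.  -8. -10.  23.]
-0.15 25 [ 11.  18. -57.  -7. -10.  22.]
-0.14 25 [ 10.  18. -56.  -7. -10.  22.]
-0.14 30 [ 12.  19. -60. -17. -12.  22.]
-0.1 35 [ 10.  23. -61. -26. -14.  20.]
-0.06 40 [  9.  27. -61. -35. -15.  18.]
-0.03 45 [  9.  31. -61. -45. -16.  16.]
0 45 [  7.  32. -57. -42. -15.  15.]
0 48 [  8.  34. -60. -50. -16.  15.]
```

View pics/w2.png

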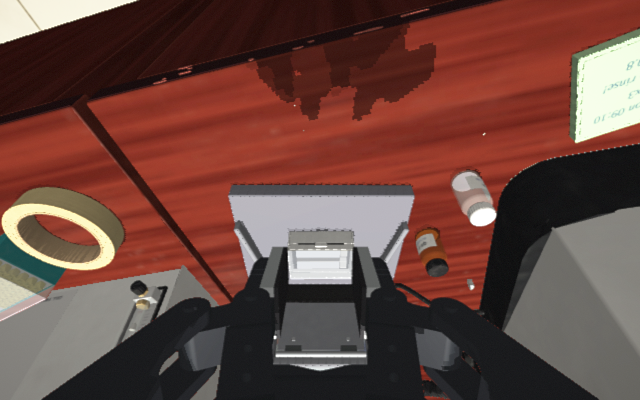

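The wrist view looks back at the deck: its rear edge spans columns 230–413 and the case is centred at (320,252). The vials at (430,250) and (473,197) and the tape are untouched. The case is square and on the midline, so I'll push it straight in.

```bash
python3 - <<'E'
from h import *
from bench import ctrl
ctrl.reach(P(-.17,0,.09),tilt(25))
ctrl.servo_line(P(-.165,0,.041),vel=.1);print(ctrl.read_t(),ctrl.read_force().round(1))
for x,a in((-.14,28),(-.10,35),(-.06,40)):
    ctrl.servo_line(P(x,0,.041),tilt(a),vel=.06);print(x,ctrl.read_force().round(1),ctrl.read_t())
c=ctrl.read_camera("top");w=ctrl.read_camera("wrist")["frame"];s=ctrl.read_camera("scene")["frame"]
A=cv2.resize(c["frame"][110:260,260:360],(400,600));B=cv2.resize(s[130:280,250:370],(400,500))
o=np.zeros((600,800,3),np.uint8);o[:,:400]=A;o[:500,400:]=B;cv2.imwrite("pics/m3.png",o);cv2.imwrite("pics/w3.png",w)
E
```

```text
10.875 [-0.3  0.8 -0.2]
-0.14 [-0.3  0.1  0.4] 11.4417
-0.1 [-0.  -0.8 -0.1] 12.2583
-0.06 [ 0.1  0.8 -0.2] 13.075
```

View pics/m3.png

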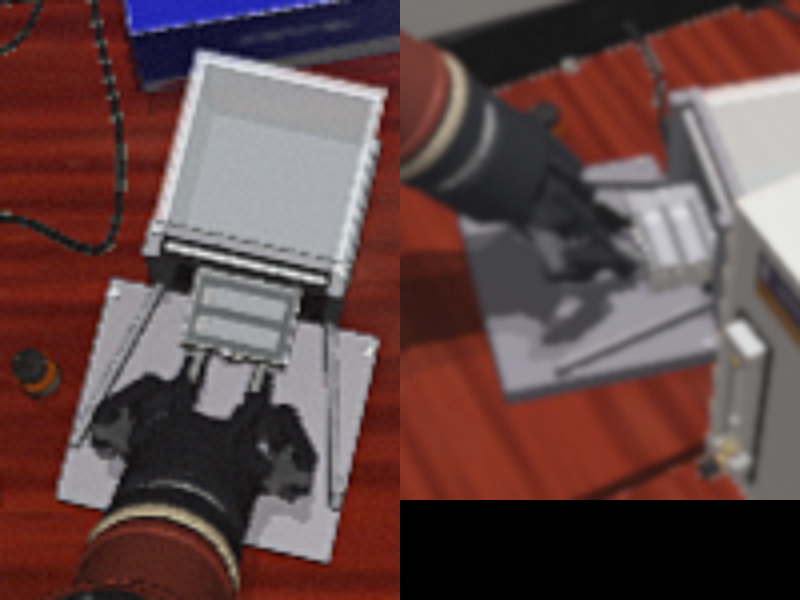

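View pics/w3.png

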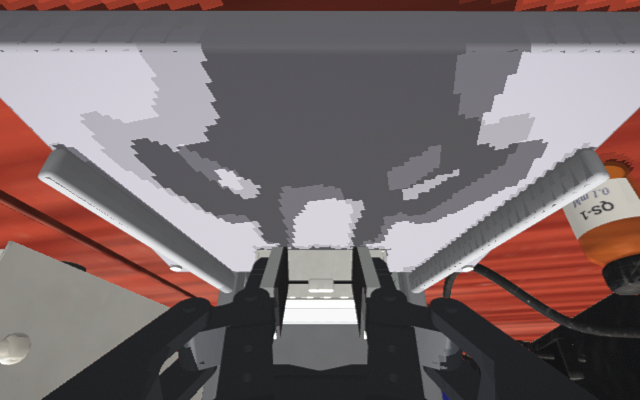

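The case is flush against both fingertips and centred at the doorway (its top is at about (242,312) in the top crop), with the knuckles clear of the rails. Next it goes through the flap.

```bash
python3 - <<'E'
from h import *
from bench import ctrl
for x,a in((-.035,44),(-.02,45),(-.01,46)):
    ctrl.servo_line(P(x,0,.041),tilt(a),vel=.05);print(x,ctrl.read_force().round(1),ctrl.read_t())
c=ctrl.read_camera("top");w=ctrl.read_camera("wrist")["frame"]
o=np.zeros((600,800,3),np.uint8);o[:,:400]=cv2.resize(c["frame"][110:260,260:360],(400,600));o[:360,400:]=cv2.resize(w[180:400,200:440],(400,360));cv2.imwrite("pics/m4.png",o)
E
```

```text
-0.035 [-0.3 -0.8  0.4] 13.875
-0.02 [-0.9  1.  -0.9] 14.325
-0.01 [-0.5  0.1 -0.4] 14.675
```

View pics/m4.png

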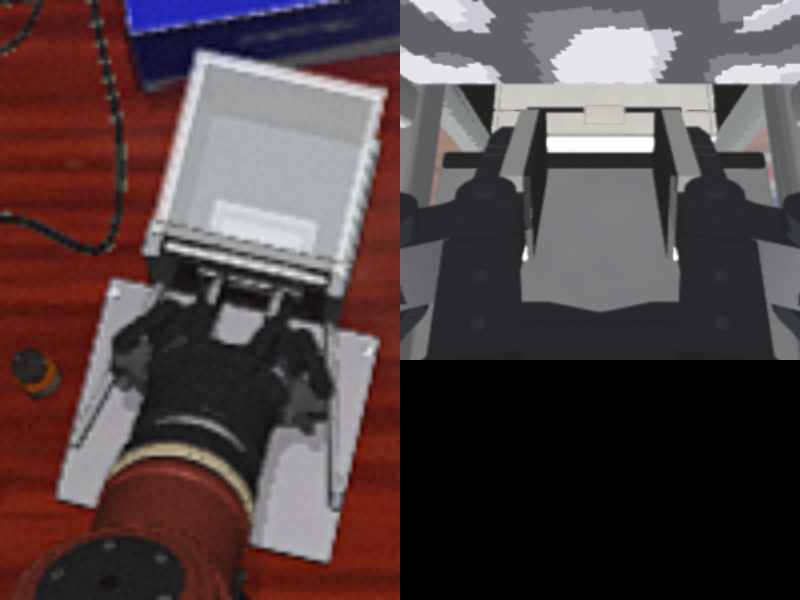

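The case is now under the roof (front edge near (265,210) in the top crop), with its rear still at the fingers by the deck edge. I'll push a little further to make sure it drops, then withdraw.

```bash
python3 - <<'E'
from h import *
from bench import ctrl
for x,a in((.004,47),):
    ctrl.servo_line(P(x,0,.041),tilt(a),vel=.05);print(x,ctrl.read_force().round(1),ctrl.read_t())
ctrl.sleep(.3)
ctrl.servo_line(P(-.06,0,.043),tilt(40),vel=.08)
ctrl.servo_line(P(-.13,0,.05),tilt(28),vel=.12);print(ctrl.read_force().round(1))
ctrl.reach(P(-.24,0,.17),tilt(25));ctrl.sleep(.5)
c=ctrl.read_camera("top");w=ctrl.read_camera("wrist")["frame"];s=ctrl.read_camera("scene")["frame"]
o=np.zeros((600,800,3),np.uint8);o[:,:400]=cv2.resize(c["frame"][110:260,260:360],(400,600),interpolation=cv2.INTER_CUBIC);o[:300,400:]=cv2.resize(w[160:400,160:480],(400,300));o[300:,400:]=cv2.resize(s[130:250,250:410],(400,300));cv2.imwrite("pics/m5.png",o)
print(ctrl.read_t())
import pickle;pickle.dump({"top":c},open("d5.pkl","wb"))
E
```

```text
0.004 [ 0.9  0.  -0.9] 15.2083
[ 0.3 -0.4 -0.7]
18.5333
```

View pics/m5.png

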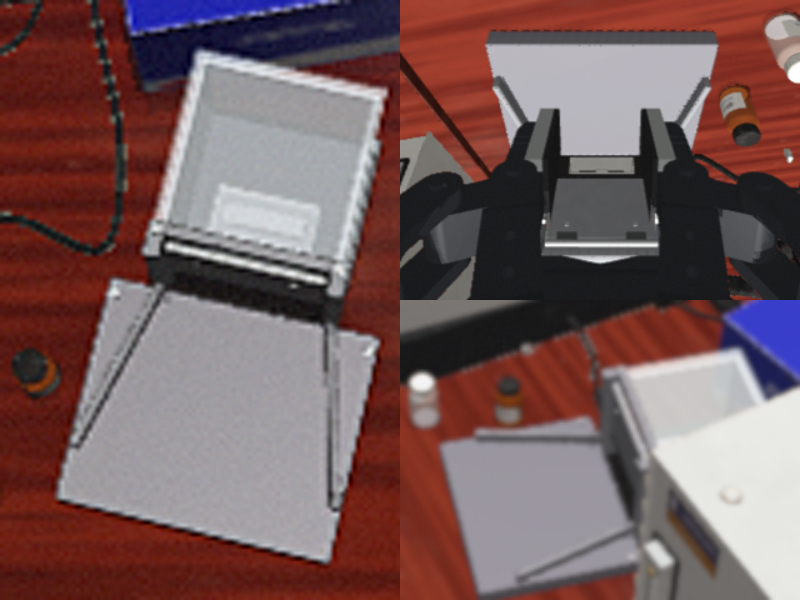

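```bash
python3 - <<'E'
import pickle
from h import *
c=pickle.load(open("d5.pkl","rb"))["top"]
for z in(.028,.024):
  for n,u,v in(("FL",216,184),("FR",321,207)):
    w=ray(c,260+u/4-.4,110+v/4-.4,z);print(z,n,((w[:2]-t)@R2*1e3).round(1))
# where flat case's rear top edge would be / flap closed outline
for p in (P(.02,0,.028),P(.02,0,.002)): print(pix(c,p))
from bench import ctrl
w=ctrl.read_camera("wrist")
for n,p in(("deck edge",P(-.01,0,.017)),("flap bottom",P(0,0,.031)),("rear top",P(.02,0,.028)),("rear bottom",P(.02,0,.002)),("rear top if +10",P(.01,0,.028)),("rear top tilted at edge",P(-.01,0,.043))): print(n,pix(w,p).round(1))
cv2.imwrite("pics/w6.png",cv2.resize(w["frame"][260:380,260:380],None,fx=5,fy=5,interpolation=cv2.INTER_CUBIC))
E
```

```text
0.028 FL [62.7 36.1]
0.028 FR [ 62.9 -32.2]
0.024 FL [63.8 36.5]
0.024 FR [ 64.  -32.1]
[323.58609633 174.71196768]
[323.75986198 176.94426599]
deck edge [319.4 282.4]
flap bottom [319.4 297. ]
rear top [319.4 303.5]
rear bottom [319.4 285.7]
rear top if +10 [319.4 299.2]
rear top tilted at edge [319.4 301.4]
```

View pics/w6.png

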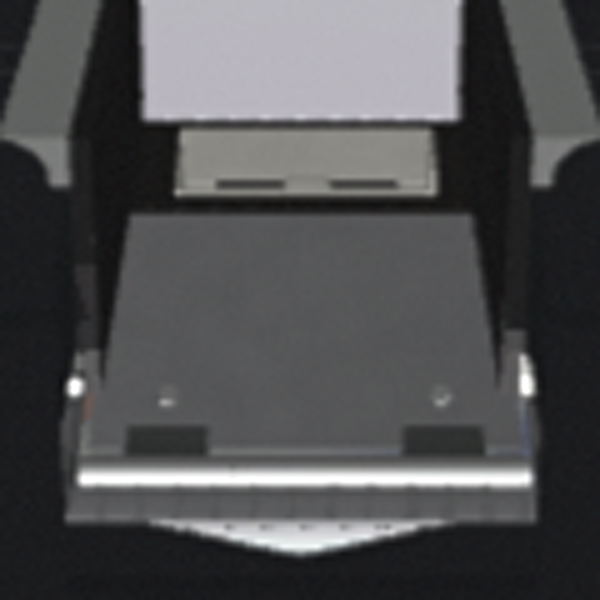

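The case's front edge measures x = 63 mm at flat-lying height, and it reads 68 mm wide against 66 mm nominal. That puts its rear at about +13 mm, 23 mm past the deck edge. The close-up shows the rear face (rows 130–195) fully below the closed flap's lower edge (row 213). The robot is clear of everything and the forces are near zero.

```bash
python3 -c "
from bench import ctrl
print(ctrl.sign_off())"
```

```text
the job is handed in; nothing more can be done
None
```

The job is handed in: I pushed the case through the flap and, from the images, it lies flat in the tray with the flap shut behind it; the vials were not touched, and nothing went near the tape roll.

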